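Seat a glued lath in the small press and clamp it with the wing nut

ROBOT

A 6-joint arm with a two-finger parallel gripper is mounted at the origin on a cart in front of the work surface, level with it; the furniture and walls round the work are solid. World frame = base frame: x ahead of the robot, y to its left, z up, the work surface at z = 0. Lengths are in m, angles in rad, forces in N, time in s.
With the tool pointing down it reaches from about 0.3 to 1 m from the base axis. Payload 5.1 kg.
Tool frame: the origin (TCP) lies midway between the tips of the shut fingers; the grasp point (between the pads) lies 19 mm behind it; z points along the fingers, y is the direction in which the jaws open and shut (so a half turn about z gives the same grasp; the last joint's range is limited). The gripper opens to 95 mm and grips with 3 to 60 N. Pads are 20 mm wide; open, the fingers measure 119 mm over their backs; the gripper's body (75 mm by 180 mm) begins 59 mm behind the grasp point.
Start: joints at [1.195, 0.124, 1.65, -0, 1.367, -0.083], TCP at [0.188, 0.622, 0.215] pointing down, gripper open.
Joint ranges: [-2.61, 2.61], [-1.02, 2.33], [0.03, 2.71], [-1.35, 4.49], [0.32, 2.68], [-2.91, 2.91]. Speed limits (rad/s): [2.57, 2.57, 3.14, 3.14, 3.14, 3.14].

INTERFACE

Orientations are given as a 3x3 rotation matrix whose columns are the frame's x, y, z axes.
In Python, from plant import env gives the robot as it stands.
- The arm moves only by the shell command python3 -m pendant 'ROWS' [FORCE]. ROWS is JSON, one flat list of numbers, 5 for each row, row after row: the shift along the tool's x, y, z in m, then the turn about the tool's z in rad, then the opening, from -1 (shut) to 1 (fully open). A call has 1 to 8 rows; each row shifts and turns the pose as measured when the row begins, along the tool's axes as they then stand; what a row does not reach is not made up. A row lasts 1/12 s, in which the tool goes at most 41.7 mm and 7.16 degrees, less where a joint would pass 70% of its speed; a pose out of reach is approached as far as the arm can. A call is refused whole if a number of a shift passes 0.0417 or a number of a turn 0.125, either way. A call with a gripper value outside its range is refused whole. The fingers move at their own pace and stop on an object; FORCE is the grip in N (left out, the last holds). Time passes only in rows, so rows that do not move let the fingers close. It gives the time, the measured TCP pose, the force and the opening at its end, in the units of the state.
- env.observe(): the state, without advancing time (a new reading comes with each control period).
- env.camera(name): name is "scene" or "side" or "wrist"; returns (picture, depth): 400x640x3 uint8, red, green, blue; 400x640 float32, m along the optical axis (not along the pixel's ray), 0 where there is no reading.
- env.calibration(name): a dict with "intrinsics" (3x3 intrinsics, pixels), "dist_coeffs" ([k1, k2, p1, p2, k3] as OpenCV has them; the pictures are not rectified), "R" (3x3) and "t" (3): a world point X has camera coordinates R X + t. Camera axes: x right, y down, z forward; pixel columns grow to the right and rows downward; lengths in m; the calibration is good to about 2 mm. A picture is of the moment at which its call begins: read the wrist's pose just before it. calibration takes no time and is no camera call; for the wrist camera it gives the pose at the moment of the call.
- env.finish_job(): hands the job in, once; it reports no verdict.
The state is a dict: "t": time; "q": joint angles; "dq": joint speeds; "joint_torque": joint torques, N m; "eef_pos": TCP position; "tcp_rot": TCP orientation; "ft_force": force on the tool from outside, world axes, zero at the start; "ft_torque": the same for the moment, N m; "gripper_width": finger opening in m.
Only numpy, scipy, OpenCV 4.12 (cv2) and the standard library are available. Lean on these libraries where they do the work, as an engineer would, in place of code of your own. Each camera call takes 0.05 s, during which the arm holds its last target.

TASK

Slide the glued lath along its channel in the small press until its end is fully home against the back plate, pushing gently. Then turn the wing nut clockwise, seen from above, until the foot has come down on the lath and clamps it with about 15 N: firm, and never as much as 25 N, which would ruin the glue line. Let go and leave everything so; the fingers and hand must not lean on the back plate beside the wings, and the other things on the bench stay where they are.

Things in the scene. Friction and masses are not known exactly. Their poses are not given: they have to be found in the camera images.
- press: small plywood glue press, fast on the worktop, base 172 x 90 mm. Origin on the worktop straight below the wing nut's axis; x along the lath channel towards the back plate, z up. Base x -110 to +62 mm, top 8 mm high. A steel bridge (x -22 to +36, y +-20 mm, 58 to 86 mm high) carries the wing nut above it and the round foot below it.
- press_mouth (a point): point on the press's centre line at the mouth of the lath channel, x = -45 mm, at the bed's top (14 mm above the worktop), axes as the press. From here to x = +30 mm the channel's cheeks, 22 mm high, stand 39 mm apart; a flared mouth lies up to 20 mm before it.
- back_plate: upright plywood plate of the press, 90 mm wide, 12 mm thick, up to 128 mm above the worktop (3 mm above the wings). Origin at the foot of its front face, 8 mm up, axes as the press. The front face is 36 mm behind the wing nut's axis and is the lath's end stop. The hand must not lean on it (over 6 N), nor the lath be rammed into it (over 30 N).
- bed: cork strip on which the lath rests, 146 x 28 x 6 mm; origin at the centre of its underside, axes as the press, top 14 mm above the worktop. The clamping load is what presses the lath on it. The foot is sprung: within 0.1 rad of its first touch the load is some 5 N, then it grows by about 21 N per rad of the wing nut.
- lath: the loose glued lath, a dark wooden strip under a pale one, 160 x 36 x 20 mm, about 0.12 kg, lying in the channel 14 to 40 mm short of the back plate; origin at the centre of its underside, x along its length towards the back plate, z up.
- lath_center (a point): centre of the lath, half-way up (24 mm above the worktop). The outer part, towards the robot, is free: grip it across its 36 mm width about 50 to 65 mm from this point, or push its outer end face, 80 mm from this point.
- lath_end (a point): centre of the lath's inner end face; fully home when it is 36 mm past the wing nut's axis along x of the press, at the back plate's face.
- wing_grip (a point): centre of the steel wing nut on its upright axis, 112 mm above the worktop; does not rise or sink. Wings lie along this point's y: 56 mm tip to tip, 8 mm thick (along x), 26 mm high at the tips, 18 mm in the middle. The bridge's collar is 22 mm below. The tips pass 8 mm before the back plate (axis to plate 36 mm): open the fingers only a little there.
- wing (a joint): wing nut's angle (rad), grows clockwise from above, 0 to 4.2, starts at 0 to 0.5; 0: wings parallel to the back plate. 1 rad lowers the foot 9 mm; stays where left. Turning takes 0.21 N m (a firm grip) with the foot in the air, then 0.009 N m more per N of load (0.13 more at 15 N). The foot's start height differs and is not measured: it touches after 0.5 to 2.4 rad of turning.
- spool: bystander: wooden thread spool, 39 mm wide, 58 mm high, beside the press on its +y side; origin at its underside. Leave it.
- wax: bystander: wax block 40 x 55 x 18 mm beside the press on its -y side; origin at its underside. Leave it.
- rule: bystander: steel rule 310 x 30 mm lying at the left; origin at its underside. Leave it.
- small_clamp: bystander: small bar clamp 133 mm long lying at the right; origin at its underside. Leave it.
- folder: bystander: pale bone folder 140 x 22 mm lying at the right; origin at its underside. Leave it.
- tape_roll: bystander: roll of masking tape, 94 mm wide, at the left; origin at its underside. Leave it.
Things that resemble listed ones, but are neither listed nor needed, are in the scene too. Leave any grey or purple look-alike of the lath alone.

How it is judged:
By the outcome, as a careful person would: the job done as asked, in the order asked, and still so for the second after the job is handed in, with the robot touching nothing.
It also fails if it takes over 70 s, if anything falls off the work surface, if the arm or the gripper's body presses on something with over 40 N, if the wrist force passes 120 N, or if a joint passes its speed limit or range.

## Working session

There is one attempt and no reset: what is moved stays moved. The work goes in short steps, Python scripts to look and compute and a shell command to move; the robot and the scene stay as the last step left them, time stands still between calls to the robot, and variables do not carry over. Pictures are saved under pics/ and viewed, and the job is handed in when it is done.

```bash
ls; mkdir -p pics
python3 - <<'E'
from plant import env
import cv2
s=env.observe()
print(s['t'],s['eef_pos'],s['tcp_rot'],s['gripper_width'],s['ft_force'])
for n in ["scene","side","wrist"]:
    p,d=env.camera(n); cv2.imwrite(f"pics/{n}0.png",p[:,:,::-1])
    import numpy as np; np.save(f"pics/{n}0.npy",d)
    c=env.calibration(n); print(n,c)
E
```

```text
pics
0.0 [0.18739598 0.62173688 0.21339641] [[-9.57445226e-01  2.88614081e-01 -7.42125033e-04]
 [ 2.88614993e-01  9.57443323e-01 -1.91532476e-03]
 [ 1.57752961e-04 -2.04800696e-03 -9.99997890e-01]] 0.09521207918120923 [ 0.62999145 -0.57471619  0.30052712]
scene {'intrinsics': array([[383.84590546,   0.        , 318.07086304],
       [  0.        , 383.84590546, 196.09760505],
       [  0.        ,   0.        ,   1.        ]]), 'dist_coeffs': array([-0.03463986,  0.        ,  0.        ,  0.        ,  0.        ]), 'R': array([[ 0.64247101, -0.76619652, -0.01318715],
       [-0.60051324, -0.49270297, -0.6297838 ],
       [ 0.4760408 ,  0.41253689, -0.77665853]]), 't': array([-0.32440642,  0.4273778 ,  0.964532  ])}
side {'intrinsics': array([[394.13904738,   0.        , 322.34375348],
       [  0.        , 394.13904738, 204.97577676],
       [  0.        ,   0.        ,   1.        ]]), 'dist_coeffs': array([0.01447796, 0.        , 0.        , 0.        , 0.        ]), 'R': array([[ 8.50865055e-01, -5.25384219e-01, -2.84485318e-04],
       [-2.35024218e-01, -3.80139705e-01, -8.94571082e-01],
       [ 4.69885386e-01,  7.61226134e-01, -4.46925606e-01]]), 't': array([-0.46982508,  0.22989708,  0.90141026])}
wrist {'intrinsics': array([[338.87342725,   0.        , 317.85159715],
       [  0.        , 338.87342725, 195.86134654],
       [  0.        ,   0.        ,   1.        ]]), 'dist_coeffs': array([-0.03637517,  0.        ,  0.        ,  0.        ,  0.        ]), 'R': array([[ 0.2887875 ,  0.95739248, -0.00119148],
       [ 0.92963777, -0.28011766,  0.23939029],
       [ 0.22885671, -0.07024057, -0.97092269]]), 't': array([-0.64832639, -0.02735066,  0.38949662])}
```

View pics/scene0.png

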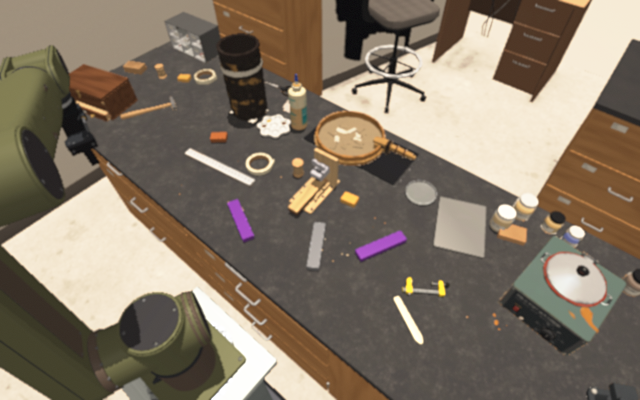

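View pics/side0.png

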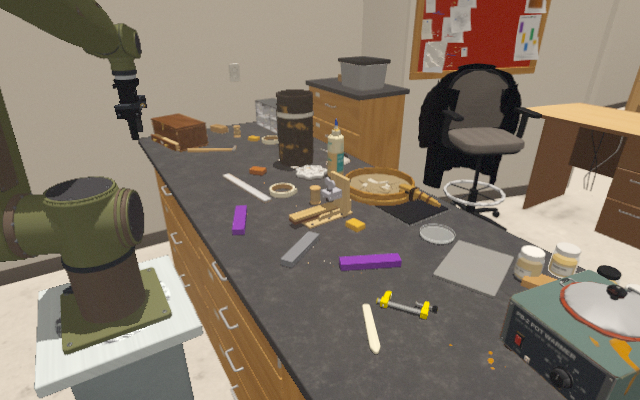

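View pics/wrist0.png

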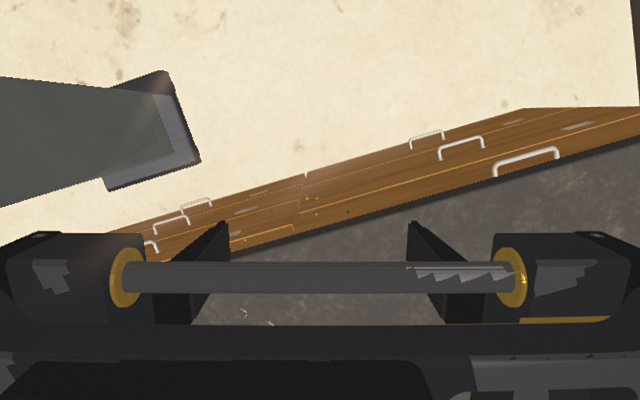

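The press with the lath is at scene (315,185) and side (322,205). Possible confusions with the lath are purple strips at scene (240,220) and (381,245), and a grey strip at (316,245). I'll choose the pale-on-dark strip in the press at about (300,197) and check it in a crop.

```bash
python3 - <<'E'
import cv2,numpy as np
a=cv2.imread("pics/scene0.png")[140:225,270:375]; b=cv2.imread("pics/side0.png")[160:240,275:375]
a=cv2.resize(a,(400,324),interpolation=cv2.INTER_CUBIC); b=cv2.resize(b,(400,320),interpolation=cv2.INTER_CUBIC)
b=cv2.copyMakeBorder(b,0,4,0,0,0)
cv2.imwrite("pics/crop0.png",np.hstack([a,b]))
E
cat > h.py <<'E'
import numpy as np,cv2
def cast(c,px,z):
    u=cv2.undistortPoints(np.array([[px]],float),c['intrinsics'],c['dist_coeffs'])[0,0]
    d=c['R'].T@np.array([u[0],u[1],1]); o=-c['R'].T@c['t']
    return o+d*(z-o[2])/d[2]
def proj(c,X):
    return cv2.projectPoints(np.atleast_2d(X).astype(float),cv2.Rodrigues(c['R'])[0],c['t'],c['intrinsics'],c['dist_coeffs'])[0][:,0]
def pts(c,d):
    v,u=np.mgrid[0:d.shape[0],0:d.shape[1]]
    n=cv2.undistortPoints(np.stack([u.ravel(),v.ravel()],1).astype(float)[:,None],c['intrinsics'],c['dist_coeffs'])[:,0]
    z=d.ravel(); P=np.c_[n*z[:,None],z]
    return ((P-c['t'])@c['R']).reshape(*d.shape,3)
def ray(c,px):
    u=cv2.undistortPoints(np.array([[px]],float),c['intrinsics'],c['dist_coeffs'])[0,0]
    d=c['R'].T@np.array([u[0],u[1],1]); return -c['R'].T@c['t'], d/np.linalg.norm(d)
def tri(c1,p1,c2,p2):
    o1,d1=ray(c1,p1);o2,d2=ray(c2,p2)
    s=np.linalg.lstsq(np.c_[d1,-d2],o2-o1,rcond=None)[0]
    a=o1+d1*s[0];b=o2+d2*s[1]; return (a+b)/2,np.linalg.norm(a-b)
E
```

```text
(no output)
```

View pics/crop0.png

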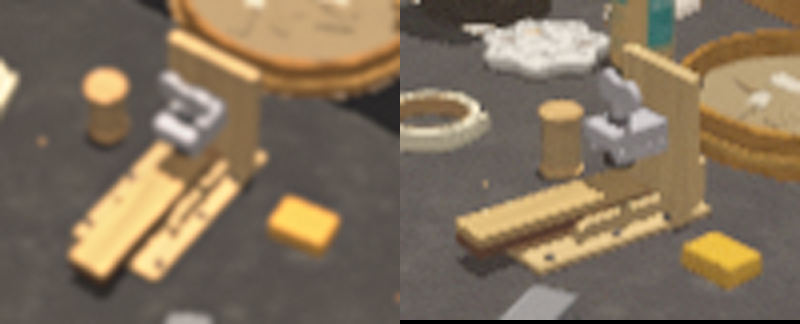

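The crop shows the pale-over-dark lath in the press, with its outer end at crop (85,260). The wing nut, bridge, spool and wax are also visible. Next I'll get a rough position from depth.

Run:
```python
from plant import env
from h import *
for n,box in [("scene",(140,225,270,355)),("side",(165,240,280,365))]:
    c=env.calibration(n); d=np.load(f"pics/{n}0.npy"); P=pts(c,d); im=cv2.imread(f"pics/{n}0.png")
    r0,r1,c0,c1=box; Q=P[r0:r1,c0:c1].reshape(-1,3); I=im[r0:r1,c0:c1]
    hsv=cv2.cvtColor(I,cv2.COLOR_BGR2HSV).reshape(-1,3)
    wood=(hsv[:,1]>60)&(hsv[:,0]>8)&(hsv[:,0]<26)&(d[r0:r1,c0:c1].ravel()>0)
    m=wood&(abs(Q[:,2]-.034)<.005)
    A=Q[m][:,:2]; mu=np.median(A,0); k=np.linalg.norm(A-mu,axis=1)<.13; A=A[k]
    r=cv2.minAreaRect(A.astype(np.float32)*1000); print(n,m.sum(),r,mu)
    t=wood&(abs(Q[:,2]-.128)<.006)&(np.linalg.norm(Q[:,:2]-mu,axis=1)<.25); print("platetop",Q[t].mean(0),t.sum(), cv2.minAreaRect(Q[t][:,:2].astype(np.float32)*1000))
    g=(hsv[:,1]<60)&(Q[:,2]>.09)&(Q[:,2]<.135)&(np.linalg.norm(Q[:,:2]-mu,axis=1)<.2);print("wing",Q[g].mean(0),g.sum(),cv2.minAreaRect(Q[g][:,:2].astype(np.float32)*1000))
```

```text
scene 524 ((610.3346557617188, 157.97738647460938), (140.22525024414062, 197.1525421142578), 85.9740219116211) [0.60473973 0.1174139 ]
platetop [0.69770661 0.12397179 0.12743751] 103 ((698.2295532226562, 126.30033874511719), (15.478127479553223, 91.97816467285156), 3.9084224700927734)
wing [0.65544258 0.12188174 0.11321185] 100 ((657.3184204101562, 121.37556457519531), (38.765140533447266, 45.930809020996094), 41.27129364013672)
side 501 ((605.4215698242188, 122.37060546875), (191.42611694335938, 152.54702758789062), 24.07524299621582) [0.62576407 0.12136891]
platetop [0.69581099 0.12239442 0.12710501] 79 ((698.1607055664062, 126.33021545410156), (77.92278289794922, 51.02226257324219), 65.36034393310547)
wing [0.65365605 0.12113164 0.11183214] 90 ((655.0983276367188, 124.0632553100586), (55.11082458496094, 18.046194076538086), 76.79964447021484)
```

Run:
```python
from plant import env
from h import *
c=env.calibration("scene"); P=pts(c,np.load("pics/scene0.npy"))
for n,p in dict(jar=(243,80),bottle=(297,95),bottletop=(296,78),tape=(259,157),spool=(297,163),sieve=(350,130),handle=(405,152)).items(): print(n,P[p[1],p[0]].round(3))
X=P.reshape(-1,3)
# anything tall within 0.12 of line start->goal
a=np.array([.187,.622]);b=np.array([.645,.118]);L=np.linalg.norm(b-a);u=(b-a)/L
s=(X[:,:2]-a)@u; q=abs((X[:,:2]-a)@np.array([-u[1],u[0]]))
m=(s>.12)&(s<L)&(q<.13)&(X[:,2]>.06)&(X[:,2]<.6); print(m.sum(), X[m].max(0) if m.any() else 0)
# tool shift
T=env.observe()['tcp_rot'];print(T.T@(np.array([.645,.118,.25])-env.observe()['eef_pos']))
```

```text
jar [0.753 0.564 0.196]
bottle [0.839 0.377 0.167]
bottletop [0.858 0.395 0.221]
tape [0.625 0.384 0.011]
spool [0.659 0.223 0.057]
sieve [0.941 0.204 0.026]
handle [ 0.95  -0.032  0.048]
130 [0.70281589 0.23891921 0.12984865]
[-0.58348313 -0.35041507 -0.03586521]
```

```bash
python3 -m pendant '[-0.034,-0.02,-0.004,0,1, -0.034,-0.02,-0.004,0,1, -0.034,-0.02,-0.004,0,1, -0.034,-0.02,-0.004,0,1, -0.034,-0.02,-0.004,0,1, -0.034,-0.02,-0.004,0,1, -0.034,-0.02,-0.004,0,1, -0.034,-0.02,-0.004,0,1]'
python3 - <<'E'
from plant import env
import numpy as np
s=env.observe();print(s['tcp_rot'].T@(np.array([.645,.118,.25])-s['eef_pos']))
E
```

```text
t: 0.82
eef_pos: [0.4034, 0.385, 0.2412]
tcp_rot: [[-0.962, 0.274, -0.006], [0.274, 0.962, -0.006], [0.004, -0.008, -1.0]]
ft_force: [0.7, -0.0, -0.4]
gripper_width: 0.0954
[-0.30560946 -0.190539   -0.00857974]
```

```bash
python3 -m pendant '[-0.033,-0.021,-0.001,0,1, -0.033,-0.021,-0.001,0,1, -0.033,-0.021,-0.001,0,1, -0.033,-0.021,-0.001,0,1, -0.033,-0.021,-0.001,0,1, -0.033,-0.021,-0.001,0,1, -0.033,-0.021,-0.001,0,1, -0.033,-0.021,-0.001,0,1]'
python3 -m pendant '[-0.03,-0.018,-0.001,0,1,0,0,0,-0.12,1,0,0,0,-0.12,1,0,0,0,-0.12,1,0,0,0,0,1]'
cat > look.py <<'E'
import sys
from plant import env
from h import *
def look(n,tag):
    c=env.calibration(n); p,d=env.camera(n); cv2.imwrite(f"pics/{n}{tag}.png",p[:,:,::-1]); np.savez(f"pics/{n}{tag}.npz",d=d,**c)
    return c,p,d
if __name__=="__main__":
    look(sys.argv[1],sys.argv[2]); s=env.observe(); print(s['t'],s['eef_pos'],s['tcp_rot'].round(4).tolist())
E
python3 look.py wrist 1
```

```text
t: 1.48
eef_pos: [0.6184, 0.1368, 0.2492]
tcp_rot: [[-0.961, 0.275, -0.006], [0.275, 0.961, -0.005], [0.004, -0.007, -1.0]]
ft_force: [0.1, 0.4, 0.1]
gripper_width: 0.095
t: 1.9
eef_pos: [0.6476, 0.0998, 0.2466]
tcp_rot: [[-0.996, -0.085, -0.01], [-0.085, 0.996, -0.008], [0.01, -0.007, -1.0]]
ft_force: [-0.2, 0.1, 0.2]
gripper_width: 0.0955
1.95 [0.6475029  0.09995631 0.24649669] [[-0.9967, -0.0812, -0.0097], [-0.0811, 0.9967, -0.0076], [0.0103, -0.0068, -0.9999]]
```

View pics/wrist1.png

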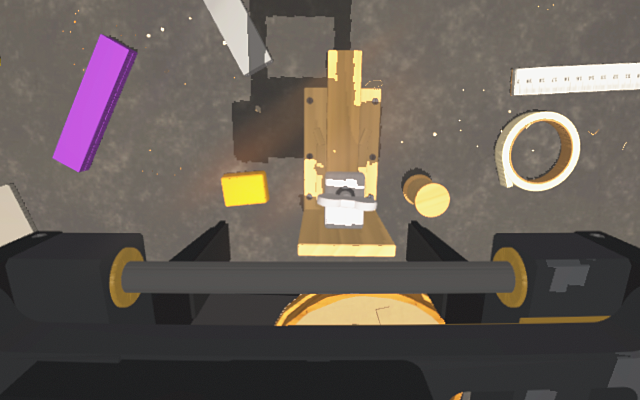

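The wrist view shows the lath with its outer end at (328–361, 51), the wing nut at (346,200), the plate top at (346,250), the wax at (245,188) and the spool at (430,195). I'll enlarge it to pick edges.

Run:
```python
import cv2
a=cv2.imread("pics/wrist1.png")
cv2.imwrite("pics/w1a.png",cv2.resize(a[40:140,290:400],None,fx=5,fy=5,interpolation=cv2.INTER_CUBIC))
cv2.imwrite("pics/w1b.png",cv2.resize(a[150:265,285:405],None,fx=5,fy=5,interpolation=cv2.INTER_CUBIC))
```

```text
(no output)
```

View pics/w1a.png

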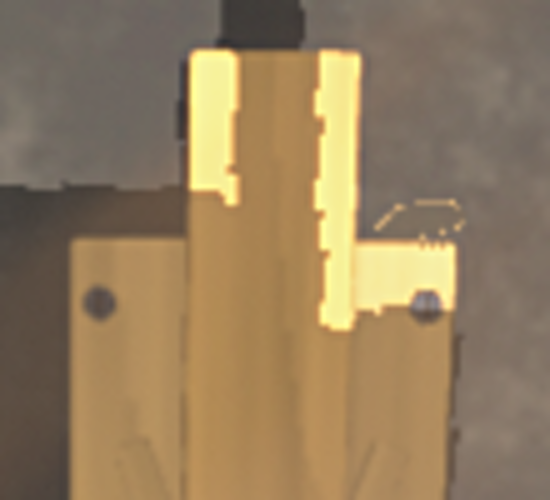

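View pics/w1b.png

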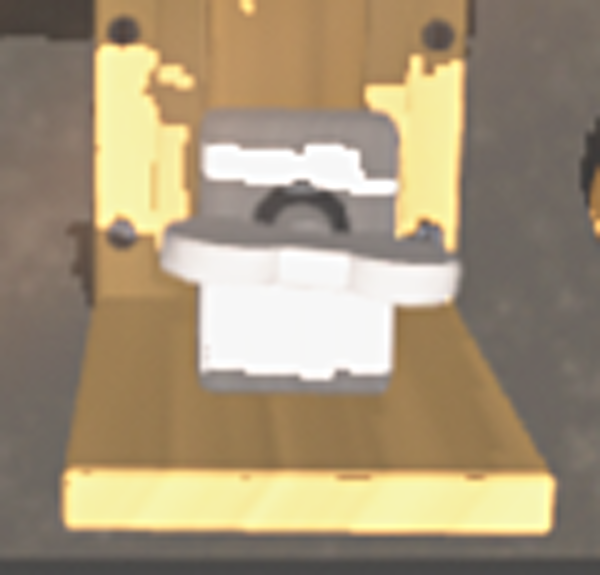

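```bash
cat > m1.py <<'E'
from h import *
c=dict(np.load("pics/wrist1.npz"))
o=-0.4
g=lambda x,y,z,X0,Y0:cast(c,(x/5+X0+o,y/5+Y0+o),z)
A=lambda x,y,z:g(x,y,z,290,40); B=lambda x,y,z:g(x,y,z,285,150)
deg=lambda v:np.degrees(np.arctan2(v[1],v[0]))
l,r=A(188,50,.034),A(361,51,.034); print("lath end",l,r,np.linalg.norm(r-l),deg(r-l)-90, (l+r)/2)
l2,r2=A(187,490,.034),A(352,490,.034);print("lath lower",l2,r2,deg(l2-l),deg(r2-r))
a,b=A(70,238,.008),A(456,241,.008); print("base",a,b,np.linalg.norm(a-b),deg(b-a)-90,(a+b)/2)
p,q=B(65,468,.128),B(553,472,.128); print("plate",p,q,np.linalg.norm(p-q),deg(q-p)-90,(p+q)/2)
p3,q3=B(65,530,.128),B(553,534,.128); print("plate rear",(p3+q3)/2)
w1,w2=B(163,255,.125),B(460,285,.125); print("wing",np.linalg.norm(w1-w2),deg(w2-w1)-90,(w1+w2)/2, B(315,267,.121))
th=np.radians(np.mean([deg(b-a)-90,deg(q-p)-90])); ux=np.array([np.cos(th),np.sin(th)])
print("yaw",np.degrees(th),"axis from base",((a+b)/2)[:2]+.110*ux,"from plate",((p+q)/2)[:2]-.036*ux)
m=((a+b)/2)[:2]+((p+q)/2)[:2]; d=((p+q)/2-(a+b)/2)[:2]; print("base-plate len (146)",np.linalg.norm(d),deg(d))
E
python3 m1.py
```

```text
lath end [0.51320463 0.09600928 0.034     ] [0.51024022 0.13263468 0.034     ] 0.036745178691034885 4.627353981036904 [0.51172242 0.11432198 0.034     ]
lath lower [0.60546502 0.10417483 0.034     ] [0.60228385 0.14094835 0.034     ] 5.057811440424787 5.161128829016055
base [0.55171219 0.07258729 0.008     ] [0.54468462 0.16178429 0.008     ] 0.08947341409736459 4.504861293873162 [0.54819841 0.11718579 0.008     ]
plate [0.69655047 0.08377562 0.128     ] [0.68965504 0.17227256 0.128     ] 0.0887651667978967 4.4553233083068875 [0.69310276 0.12802409 0.128     ]
plate rear [0.70515587 0.12929812 0.128     ]
wing 0.05336678948005331 -0.993046179020709 [0.65644108 0.12487549 0.125     ] [0.65683643 0.12579964 0.121     ]
yaw 4.480092301090026 axis from base [0.6578623  0.12577819] from plate [0.65721275 0.12521203]
base-plate len (146) 0.14530911890841874 4.277541969492808
```

```bash
cat > where.py <<'E'
from plant import env
import numpy as np
def where():
    th=np.radians(4.48); ax=np.array([.6573,.1254]); R=np.array([[np.cos(th),np.sin(th)],[-np.sin(th),np.cos(th)]])
    s=env.observe(); p=R@(s['eef_pos'][:2]-ax); tx=s['tcp_rot'][:,0]
    y=np.degrees(np.arctan2(-tx[1],-tx[0]))-4.48
    f=s['ft_force']; fp=R@f[:2]; z=s['tcp_rot'][:,2]
    print("t %.2f press xyz mm"%s['t'],(np.r_[p,s['eef_pos'][2]]*1000).round(1),"yaw-press deg %.2f"%y,"tilt",(z[:2]*1000).round(0),"F",fp.round(1),f[2].round(1),"M",s['ft_torque'].round(2),"w %.1f"%(s['gripper_width']*1000))
if __name__=="__main__": where()
E
python3 -m pendant '[0.04,0.006,0,0,-1,0.04,0.006,0,0,-1,0.04,0.006,0,0,-1,0.04,0.006,0.0,0,-1,0.02,0.002,0.03,0,-1,0,0,0.035,0,-1,0,0,0.035,0,-1,0,0,0,0,-1]' 15; python3 where.py
```

```text
t: 2.62
eef_pos: [0.4568, 0.114, 0.1419]
tcp_rot: [[-0.998, -0.057, -0.011], [-0.057, 0.998, -0.007], [0.011, -0.006, -1.0]]
ft_force: [-1.5, -0.6, -0.2]
gripper_width: 0.0474
t 2.62 press xyz mm [-200.8    4.3  141.9] yaw-press deg -1.24 tilt [-11.  -7.] F [-1.6 -0.5] -0.2 M [0.   0.06 0.02] w 47.4
```

```bash
python3 -m pendant '[-0.002,-0.002,0.035,-0.01,-1,0,-0.002,0.035,-0.01,-1,0,0,0.03,0,-1,0,0,0.015,0,-1,0,0,0,0,-1]' 15; python3 where.py
```

```text
t: 3.03
eef_pos: [0.4628, 0.1112, 0.0314]
tcp_rot: [[-0.998, -0.068, -0.001], [-0.068, 0.998, -0.005], [0.001, -0.005, -1.0]]
ft_force: [-0.7, 0.9, -0.2]
gripper_width: 0.0142
t 3.03 press xyz mm [-195.     1.1   31.4] yaw-press deg -0.59 tilt [-1. -5.] F [-0.7  1. ] -0.2 M [0.06 0.02 0.01] w 14.2
```

```bash
python3 look.py wrist 2
```

```text
3.0833 [0.46362162 0.11134808 0.032761  ] [[-0.9977, -0.0682, 0.0007], [-0.0682, 0.9977, -0.0048], [-0.0004, -0.0049, -1.0]]
```

View pics/wrist2.png

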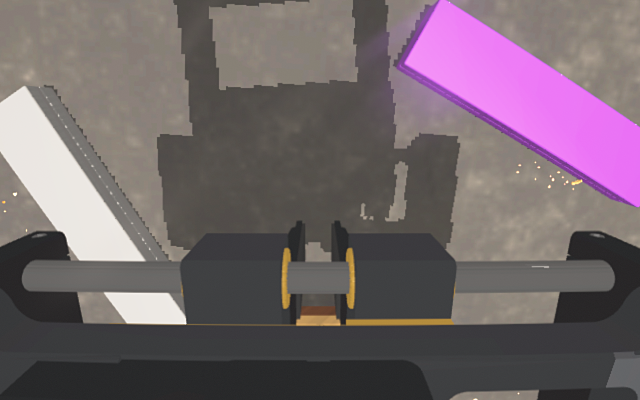

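The wrist view shows the lath end at (318,315), straight ahead of the fingers. The grey and purple strips are well clear of them.

```bash
python3 -m pendant '[0,0,0.012,-0.005,-1,-0.012,0,0,-0.005,-1,-0.012,0,0,0,-1,0,0,0,0,-1]' 15; python3 where.py
```

```text
t: 3.42
eef_pos: [0.494, 0.1143, 0.0269]
tcp_rot: [[-0.997, -0.077, 0.012], [-0.077, 0.997, -0.003], [-0.011, -0.004, -1.0]]
ft_force: [-0.2, 0.0, 0.1]
gripper_width: 0.0005
t 3.42 press xyz mm [-163.7    1.7   26.9] yaw-press deg -0.09 tilt [12. -3.] F [-0.2  0. ] 0.1 M [-0.02  0.03 -0.03] w 0.5
```

```bash
python3 -m pendant '[-0.003,0,0.003,0,-1,-0.003,0,0.002,0,-1,-0.003,0,0,0,-1]'; python3 where.py; python3 -m pendant '[-0.003,0,0.001,0,-1,-0.003,0,0,0,-1]'; python3 where.py;python3 -m pendant '[-0.003,0,0.001,0,-1,-0.003,0,0,0,-1]'; python3 where.py
```

```text
t: 3.67
eef_pos: [0.5052, 0.1155, 0.0247]
tcp_rot: [[-0.997, -0.076, 0.016], [-0.076, 0.997, -0.003], [-0.015, -0.004, -1.0]]
ft_force: [-0.3, -0.3, -0.5]
gripper_width: 0.0007
t 3.67 press xyz mm [-152.4    2.    24.7] yaw-press deg -0.12 tilt [16. -3.] F [-0.4 -0.3] -0.5 M [ 0.    0.12 -0.01] w 0.7
t: 3.83
eef_pos: [0.5112, 0.116, 0.0239]
tcp_rot: [[-0.997, -0.076, 0.015], [-0.076, 0.997, -0.003], [-0.015, -0.004, -1.0]]
ft_force: [-1.0, -0.6, -0.5]
gripper_width: 0.0004
t 3.83 press xyz mm [-146.4    2.    23.9] yaw-press deg -0.13 tilt [15. -3.] F [-1.  -0.5] -0.5 M [ 0.02  0.14 -0.05] w 0.4
t: 4.0
eef_pos: [0.5172, 0.1165, 0.0229]
tcp_rot: [[-0.997, -0.076, 0.014], [-0.076, 0.997, -0.003], [-0.014, -0.004, -1.0]]
ft_force: [-0.8, 0.3, -0.4]
gripper_width: 0.0005
t 4.00 press xyz mm [-140.3    2.1   22.9] yaw-press deg -0.13 tilt [14. -3.] F [-0.8  0.4] -0.4 M [ 0.01  0.13 -0.04] w 0.5
```

```bash
python3 -m pendant '[-0.002,0,0.001,0,-1,-0.002,0,0,0,-1]'; python3 where.py;python3 -m pendant '[-0.002,0,0,0,-1]'; python3 where.py;python3 -m pendant '[-0.002,0,0,0,-1]'; python3 where.py;python3 -m pendant '[-0.0015,0,0,0,-1]'; python3 where.py
```

```text
t: 4.17
eef_pos: [0.5216, 0.1168, 0.0218]
tcp_rot: [[-0.997, -0.076, 0.014], [-0.076, 0.997, -0.003], [-0.014, -0.004, -1.0]]
ft_force: [-0.2, 0.4, 0.6]
gripper_width: 0.0005
t 4.17 press xyz mm [-136.     2.    21.8] yaw-press deg -0.13 tilt [14. -3.] F [-0.2  0.4] 0.6 M [0.04 0.09 0.01] w 0.5
t: 4.25
eef_pos: [0.5223, 0.1169, 0.0215]
tcp_rot: [[-0.997, -0.076, 0.01], [-0.076, 0.997, -0.003], [-0.009, -0.004, -1.0]]
ft_force: [-8.7, -0.2, 6.5]
gripper_width: 0.0006
t 4.25 press xyz mm [-135.2    2.    21.5] yaw-press deg -0.14 tilt [10. -3.] F [-8.7  0.4] 6.5 M [-0.03  1.72 -0.04] w 0.6
t: 4.33
eef_pos: [0.5223, 0.1169, 0.021]
tcp_rot: [[-0.997, -0.076, 0.004], [-0.076, 0.997, -0.004], [-0.003, -0.004, -1.0]]
ft_force: [-9.1, -0.8, 7.0]
gripper_width: 0.0009
t 4.33 press xyz mm [-135.3    2.    21. ] yaw-press deg -0.14 tilt [ 4. -4.] F [-9.1 -0.1] 7.0 M [-0.15  1.63 -0.05] w 0.9
t: 4.42
eef_pos: [0.5222, 0.1169, 0.0207]
tcp_rot: [[-0.997, -0.076, -0.001], [-0.076, 0.997, -0.004], [0.001, -0.004, -1.0]]
ft_force: [-5.1, -0.8, 4.1]
gripper_width: 0.0002
t 4.42 press xyz mm [-135.4    2.1   20.7] yaw-press deg -0.13 tilt [-1. -4.] F [-5.2 -0.4] 4.1 M [-0.11  0.92 -0.01] w 0.2
```

```bash
python3 -m pendant '[-0.003,0,-0.0005,0,-1]'; python3 where.py;python3 -m pendant '[-0.003,0,-0.0005,0,-1]'; python3 where.py
```

```text
t: 4.5
eef_pos: [0.5222, 0.1169, 0.0206]
tcp_rot: [[-0.997, -0.076, -0.009], [-0.076, 0.997, -0.005], [0.01, -0.005, -1.0]]
ft_force: [-13.3, -1.4, 10.3]
gripper_width: 0.0004
t 4.50 press xyz mm [-135.3    2.1   20.6] yaw-press deg -0.13 tilt [-9. -5.] F [-13.4  -0.4] 10.3 M [-0.18  2.31 -0.09] w 0.4
t: 4.58
eef_pos: [0.5221, 0.1169, 0.0206]
tcp_rot: [[-0.997, -0.076, -0.018], [-0.076, 0.997, -0.006], [0.018, -0.005, -1.0]]
ft_force: [-10.9, -0.9, 7.9]
gripper_width: 0.0004
t 4.58 press xyz mm [-135.4    2.1   20.6] yaw-press deg -0.12 tilt [-18.  -6.] F [-10.9  -0.1] 7.9 M [-0.2   1.91 -0.01] w 0.4
```

```bash
python3 -m pendant '[0.006,0,0,0,-1,0.012,0,0,0,-1,0.0,0,-0.03,0,-1,0,0,-0.04,0,-0.3,0,0,-0.04,0,-0.3,0,0,-0.04,0,-0.3,0,0,-0.04,0,-0.3,0,0,-0.04,0,-0.3]'; python3 where.py; python3 -m pendant '[-0.04,0,0,0,-0.3,-0.04,0,0,0,-0.3,-0.04,0,0,0,-0.3,0,0,0,0,-0.3]';python3 where.py; python3 look.py wrist 3
```

```text
t: 5.25
eef_pos: [0.5007, 0.116, 0.2457]
tcp_rot: [[-0.996, -0.076, -0.038], [-0.076, 0.997, -0.009], [0.039, -0.006, -0.999]]
ft_force: [1.2, 0.4, -0.1]
gripper_width: 0.0284
t 5.25 press xyz mm [-156.9    2.8  245.7] yaw-press deg -0.14 tilt [-38.  -9.] F [1.3 0.3] -0.1 M [ 0.06 -0.02  0.03] w 28.4
t: 5.58
eef_pos: [0.6285, 0.1263, 0.2625]
tcp_rot: [[-0.997, -0.077, -0.0], [-0.077, 0.997, -0.005], [0.001, -0.005, -1.0]]
ft_force: [-1.6, -0.0, -2.5]
gripper_width: 0.0332
t 5.58 press xyz mm [-28.6   3.1 262.5] yaw-press deg -0.09 tilt [-0. -5.] F [-1.6  0.1] -2.5 M [0.03 0.07 0.04] w 33.2
5.6333 [0.62633614 0.12629116 0.26355102] [[-0.9971, -0.0767, -0.0012], [-0.0767, 0.997, -0.0045], [0.0016, -0.0044, -1.0]]
```

View pics/wrist3.png

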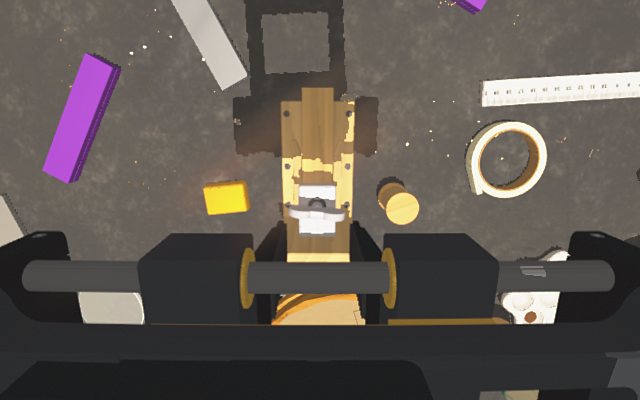

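Run:
```python
import cv2
a=cv2.imread("pics/wrist3.png")
cv2.imwrite("pics/w3a.png",cv2.resize(a[75:135,265:370],None,fx=7,fy=7,interpolation=cv2.INTER_CUBIC))
cv2.imwrite("pics/w3b.png",cv2.resize(a[175:255,270:365],None,fx=7,fy=7,interpolation=cv2.INTER_CUBIC))
```

```text
(no output)
```

View pics/w3a.png

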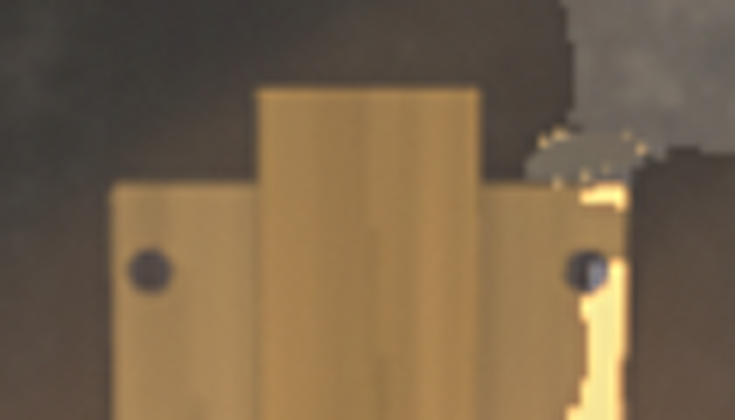

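View pics/w3b.png

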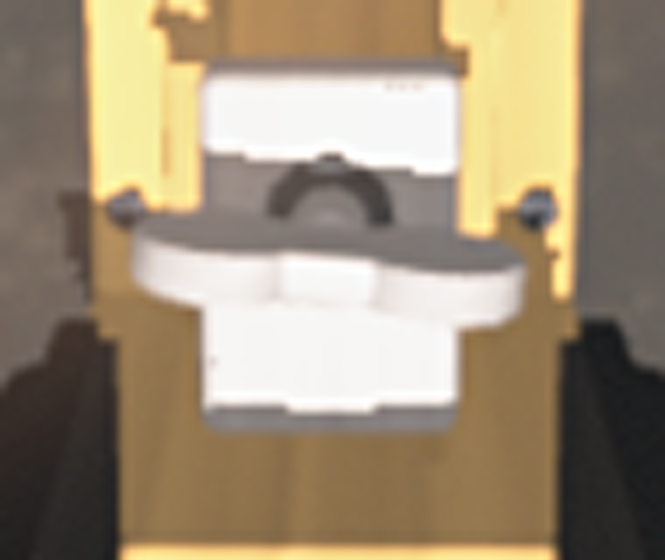

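Run:
```python
from h import *
c=dict(np.load("pics/wrist3.npz")); o=-.43
A=lambda x,y,z:cast(c,(x/7+265+o,y/7+75+o),z); B=lambda x,y,z:cast(c,(x/7+270+o,y/7+175+o),z)
deg=lambda v:np.degrees(np.arctan2(v[1],v[0]))
l,r=A(257,88,.034),A(481,89,.034);a,b=A(110,184,.008),A(629,184,.008)
th=np.radians(4.48);ux=np.array([np.cos(th),np.sin(th)])
print("lath",np.linalg.norm(r-l),deg(r-l)-90,"base",np.linalg.norm(b-a),deg(b-a)-90)
print("lath end - base end along x:",(((l+r)-(a+b))/2)[:2]@ux, "axis", ((a+b)/2)[:2]+.11*ux)
w1,w2=B(133,265,.125),B(525,300,.125);print("wing",np.linalg.norm(w1-w2),deg(w2-w1)-90,(w1+w2)/2,B(330,280,.121))
```

```text
lath 0.03607509136087929 4.11887260217577 base 0.08981686140476336 4.374144531214284
lath end - base end along x: -0.014015749406968918 axis [0.65781578 0.12607905]
wing 0.05336055715079674 -0.8720981228711224 [0.65619372 0.12569703 0.125     ] [0.65704621 0.12582845 0.121     ]
```

```bash
python3 - <<'E'
from plant import env
s=env.observe(); print(s['q'].round(3), s['ft_torque'],s['joint_torque'].round(2))
E
python3 where.py
```

```text
[ 0.117  0.076  1.62  -0.004  1.447 -1.53 ] [-0.00874889  0.01800443 -0.02643328] [-3.000e-01 -3.742e+01 -3.631e+01 -7.000e-02 -1.100e-01 -1.000e-02]
t 5.63 press xyz mm [-30.8   3.3 263.6] yaw-press deg -0.08 tilt [-1. -5.] F [-0.7 -0.1] 0.3 M [-0.01  0.02 -0.03] w 33.2
```

```bash
python3 -m pendant '[-0.03,-0.003,0.01,0,-0.5,0,0,0,0.12,-0.5,0,0,0,0.12,-0.5,0,0,0,0.12,-0.5,0,0,0,0.12,-0.5,0,0,0,0.12,-0.5,0,0,0,0.12,-0.5,0,0,0,0.12,-0.5]'; python3 where.py; python3 -m pendant '[0,0,0.01,0.12,-0.5,0,0,0.01,0.12,-0.5,0,0,0.01,0.12,-0.5,0,0,0.01,0.12,-0.5,0,0,0,0.12,-0.5,0,0,0,0.12,-0.5,0,0,0,0.08,-0.5,0,0,0,0,-0.5]'; python3 where.py; python3 -c "
from plant import env;print(env.observe()['q'])"
```

```text
t: 6.3
eef_pos: [0.6516, 0.1253, 0.2461]
tcp_rot: [[-0.7, 0.714, -0.01], [0.714, 0.7, -0.005], [0.003, -0.011, -1.0]]
ft_force: [-0.4, 0.4, 0.0]
gripper_width: 0.0241
t 6.30 press xyz mm [ -5.6   0.4 246.1] yaw-press deg -50.07 tilt [-10.  -5.] F [-0.4  0.4] 0.0 M [-0.02 -0.04 -0.02] w 24.1
t: 6.97
eef_pos: [0.6431, 0.125, 0.2053]
tcp_rot: [[0.062, 0.998, -0.007], [0.998, -0.062, -0.005], [-0.006, -0.006, -1.0]]
ft_force: [0.2, 0.3, 0.1]
gripper_width: 0.0239
t 6.97 press xyz mm [-14.2   0.7 205.3] yaw-press deg -98.01 tilt [-7. -5.] F [0.2 0.3] 0.1 M [-0.07  0.07  0.07] w 23.9
[ 0.11207274  0.14556592  1.64218385 -0.00449854  1.36118973  0.17459518]
```

```bash
python3 -m pendant '[0,0.014,0,-0.046,-0.5,0,0,0.02,0,-0.5,0,0,0.02,0,-0.5,0,0,0.01,0,-0.5,0,0,0,0,-0.5]'; python3 where.py; python3 look.py wrist 4
```

```text
t: 7.38
eef_pos: [0.6553, 0.1241, 0.1569]
tcp_rot: [[0.002, 1.0, -0.001], [1.0, -0.002, -0.005], [-0.005, -0.001, -1.0]]
ft_force: [0.1, -0.2, -0.8]
gripper_width: 0.0235
t 7.38 press xyz mm [ -2.1  -1.1 156.9] yaw-press deg -94.60 tilt [-1. -5.] F [ 0.1 -0.2] -0.8 M [-0.05  0.06 -0.04] w 23.5
7.4333 [0.6556045  0.12414591 0.15786437] [[0.0024, 1.0, 0.0002], [1.0, -0.0024, -0.0044], [-0.0044, 0.0002, -1.0]]
```

View pics/wrist4.png

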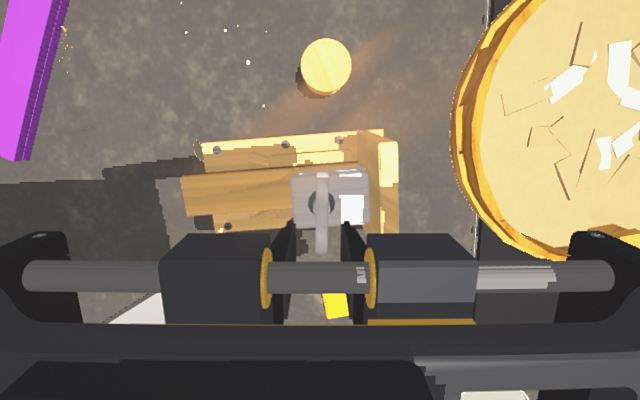

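The wings at (321,215) sit midway between the fingers at (285,240) and (352,240). I'll centre up and go down.

```bash
python3 -m pendant '[0.001,0.002,0.015,0.01,-0.5,0,0,0.015,0,-0.5,0,0,0.015,0,-0.5,0,0,0.008,0,-0.5,0,0,0,0,-0.5]'; python3 where.py
```

```text
t: 7.85
eef_pos: [0.6594, 0.1254, 0.1042]
tcp_rot: [[0.011, 1.0, 0.007], [1.0, -0.011, -0.004], [-0.004, 0.007, -1.0]]
ft_force: [0.3, -1.1, 0.3]
gripper_width: 0.0236
t 7.85 press xyz mm [  2.1  -0.2 104.2] yaw-press deg -95.13 tilt [ 7. -4.] F [ 0.2 -1.1] 0.3 M [-0.12  0.1   0.01] w 23.6
```

```bash
python3 -m pendant '[0.0005,-0.002,0.005,0.005,-0.5,0,0,0,0,-0.5]'; python3 where.py; python3 -m pendant '[0,0,0,0,-1,0,0,0,0,-1,0,0,0,0,-1,0,0,0,0,-1]' 50; python3 where.py
```

```text
t: 8.02
eef_pos: [0.657, 0.1259, 0.098]
tcp_rot: [[0.017, 1.0, 0.005], [1.0, -0.017, -0.004], [-0.004, 0.005, -1.0]]
ft_force: [0.5, -0.4, -0.6]
gripper_width: 0.0239
t 8.02 press xyz mm [-0.2  0.6 98. ] yaw-press deg -95.43 tilt [ 5. -4.] F [ 0.5 -0.5] -0.6 M [-0.07  0.04 -0.04] w 23.9
t: 8.35
eef_pos: [0.6576, 0.1261, 0.0991]
tcp_rot: [[0.016, 1.0, 0.007], [1.0, -0.016, -0.004], [-0.004, 0.007, -1.0]]
ft_force: [0.4, 0.8, -4.0]
gripper_width: 0.0098
t 8.35 press xyz mm [ 0.3  0.7 99.1] yaw-press deg -95.42 tilt [ 7. -4.] F [0.4 0.8] -4.0 M [-0.06 -0.03 -0.03] w 9.8
```

```bash
python3 -m pendant '[0,0,0,0,-1,0,0,0,0,-1]' 58; python3 where.py; python3 -m pendant '[0,0,0,0.05,-1]'; python3 where.py;  python3 -m pendant '[0,0,0,0.05,-1]'; python3 where.py
```

```text
t: 8.52
eef_pos: [0.6576, 0.1261, 0.0991]
tcp_rot: [[0.017, 1.0, 0.007], [1.0, -0.017, -0.004], [-0.003, 0.007, -1.0]]
ft_force: [0.7, -0.3, -2.1]
gripper_width: 0.0096
t 8.52 press xyz mm [ 0.3  0.6 99.1] yaw-press deg -95.43 tilt [ 7. -4.] F [ 0.7 -0.4] -2.1 M [-0.13 -0.    0.02] w 9.6
t: 8.6
eef_pos: [0.6576, 0.1261, 0.099]
tcp_rot: [[0.067, 0.998, 0.007], [0.998, -0.067, -0.004], [-0.003, 0.008, -1.0]]
ft_force: [-0.0, -0.0, -2.4]
gripper_width: 0.0097
t 8.60 press xyz mm [ 0.3  0.7 99. ] yaw-press deg -98.31 tilt [ 7. -4.] F [-0. -0.] -2.4 M [-0.08  0.06  0.25] w 9.7
t: 8.68
eef_pos: [0.6576, 0.1261, 0.0991]
tcp_rot: [[0.118, 0.993, 0.007], [0.993, -0.118, -0.004], [-0.003, 0.008, -1.0]]
ft_force: [0.2, 0.7, -1.5]
gripper_width: 0.0093
t 8.68 press xyz mm [ 0.3  0.7 99.1] yaw-press deg -101.28 tilt [ 7. -4.] F [0.3 0.6] -1.5 M [-0.08  0.03  0.16] w 9.3
```

```bash
cat > log.py <<'E'
from plant import env
import numpy as np
s=env.observe(); tx=s['tcp_rot'][:,0]; a=-np.arctan2(-tx[1],-tx[0])  # grows clockwise
a=(a)%(2*np.pi)
th=a-np.radians(95.43-4.48)   # turned since grip
if th<-1: th+=2*np.pi
th0=np.array([.6573,.1257]); p=s['eef_pos'][:2]-th0
F=s['ft_force']; Mz=s['ft_torque'][2]
print("t %.2f turned %.3f Mz %.3f j6 %.3f  q6 %.2f off mm %s F %s z %.1f w %.1f"%(s['t'],th,Mz,s['joint_torque'][5],s['q'][5],(p*1000).round(1),F.round(1),s['eef_pos'][2]*1e3,s['gripper_width']*1e3))
open("log.txt","a").write("%.3f %.4f %.4f %.4f\n"%(s['t'],th,Mz,s['joint_torque'][5]))
E
python3 log.py
python3 -m pendant '[0,0,0,0.05,-1]'>/dev/null; python3 log.py
python3 -m pendant '[0,0,0,0.05,-1]'>/dev/null; python3 log.py
python3 -m pendant '[0,0,0,0.05,-1]'>/dev/null; python3 log.py
python3 -m pendant '[0,0,0,0.05,-1]'>/dev/null; python3 log.py
python3 -m pendant '[0,0,0,0.05,-1]'>/dev/null; python3 log.py
python3 -m pendant '[0,0,0,0.05,-1]'>/dev/null; python3 log.py
```

```text
t 8.68 turned 0.102 Mz 0.164 j6 -0.325  q6 0.23 off mm [0.3 0.4] F [ 0.2  0.7 -1.5] z 99.1 w 9.3
t 8.77 turned 0.154 Mz 0.211 j6 -0.322  q6 0.28 off mm [0.2 0.4] F [ 0.2  0.5 -2.4] z 99.1 w 9.8
t 8.85 turned 0.206 Mz 0.176 j6 -0.314  q6 0.34 off mm [0.2 0.4] F [ 0.2 -0.2 -1.4] z 99.1 w 9.7
t 8.93 turned 0.258 Mz 0.186 j6 -0.313  q6 0.39 off mm [0.2 0.4] F [ 0.4  0.2 -2. ] z 99.1 w 9.6
t 9.02 turned 0.309 Mz 0.183 j6 -0.313  q6 0.44 off mm [0.2 0.4] F [-0.3  0.2 -2.2] z 99.0 w 9.8
t 9.10 turned 0.361 Mz 0.207 j6 -0.313  q6 0.49 off mm [0.2 0.4] F [-0.6  0.7 -1.2] z 99.1 w 9.8
t 9.18 turned 0.413 Mz 0.200 j6 -0.313  q6 0.54 off mm [0.1 0.4] F [ 1.1  0.2 -2.1] z 99.1 w 9.3
```

Joint 6's torque is nearly noise-free at a baseline of -0.313, so it will show the touch well.

```bash
python3 -m pendant '[0,0,0,0.05,-1]'>/dev/null; python3 log.py
python3 -m pendant '[0,0,0,0.05,-1]'>/dev/null; python3 log.py
python3 -m pendant '[0,0,0,0.05,-1]'>/dev/null; python3 log.py
python3 -m pendant '[0,0,0,0.05,-1]'>/dev/null; python3 log.py
python3 -m pendant '[0,0,0,0.05,-1]'>/dev/null; python3 log.py
python3 -m pendant '[0,0,0,0.05,-1]'>/dev/null; python3 log.py
```

```text
t 9.27 turned 0.465 Mz 0.149 j6 -0.313  q6 0.60 off mm [0.1 0.4] F [-0.3  1.1 -2.4] z 99.0 w 9.7
t 9.35 turned 0.517 Mz 0.198 j6 -0.313  q6 0.65 off mm [0.1 0.4] F [ 0.5 -1.  -2.4] z 99.1 w 9.7
t 9.43 turned 0.569 Mz 0.173 j6 -0.312  q6 0.70 off mm [0.1 0.4] F [-0.  -0.1 -2. ] z 99.0 w 9.5
t 9.52 turned 0.621 Mz 0.109 j6 -0.313  q6 0.75 off mm [0.1 0.4] F [-0.4 -0.2 -1.8] z 99.1 w 9.7
t 9.60 turned 0.673 Mz 0.167 j6 -0.313  q6 0.80 off mm [0.1 0.5] F [ 0.  -0.1 -2.3] z 99.1 w 9.6
t 9.68 turned 0.725 Mz 0.223 j6 -0.313  q6 0.86 off mm [0.1 0.5] F [ 0.5  0.1 -3.1] z 99.1 w 9.7
```

```bash
python3 look.py wrist 5; python3 look.py side 5
python3 - <<'E'
import cv2,numpy as np
a=cv2.imread("pics/wrist5.png");b=cv2.imread("pics/side5.png")[150:240,270:390]
cv2.imwrite("pics/c5.png",np.vstack([cv2.resize(a[90:300,160:480],(720,472)) [:, :], np.zeros((1,720,3),np.uint8)])) 
cv2.imwrite("pics/c5b.png",cv2.resize(b,None,fx=5,fy=5,interpolation=cv2.INTER_CUBIC))
E
```

```text
9.7333 [0.65738072 0.12615617 0.09907323] [[0.6764, 0.7365, 0.0075], [0.7365, -0.6764, -0.0056], [0.001, 0.0093, -1.0]]
9.7833 [0.65737747 0.1261343  0.09906447] [[0.6734, 0.7392, 0.0075], [0.7393, -0.6734, -0.0056], [0.0009, 0.0093, -1.0]]
```

View pics/c5.png

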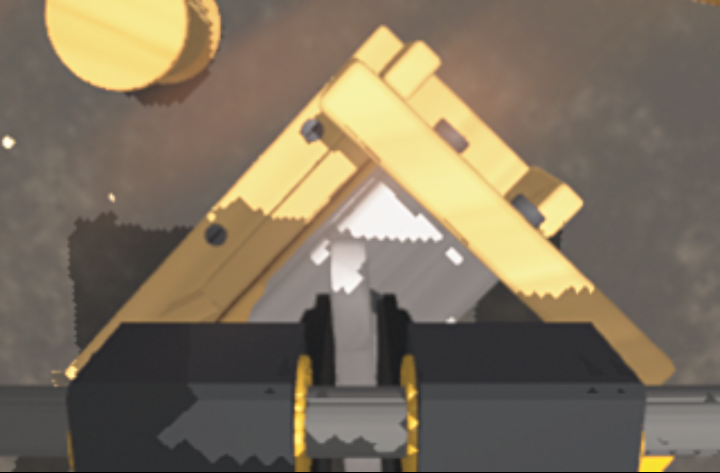

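View pics/c5b.png

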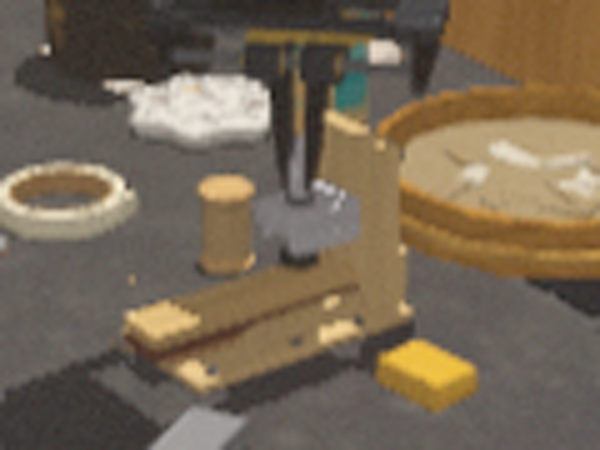

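The wing stays square between the pads, at crop (352,300), and has turned with the hand relative to the plate. I'll continue.

```bash
python3 -m pendant '[0,0,0,0.05,-1]'>/dev/null; python3 log.py
python3 -m pendant '[0,0,0,0.05,-1]'>/dev/null; python3 log.py
python3 -m pendant '[0,0,0,0.05,-1]'>/dev/null; python3 log.py
python3 -m pendant '[0,0,0,0.05,-1]'>/dev/null; python3 log.py
python3 -m pendant '[0,0,0,0.05,-1]'>/dev/null; python3 log.py
python3 -m pendant '[0,0,0,0.05,-1]'>/dev/null; python3 log.py
```

```text
t 9.87 turned 0.771 Mz 0.166 j6 -0.580  q6 0.90 off mm [0.1 0.4] F [ 0.1 -0.2 -2. ] z 99.1 w 9.4
t 9.95 turned 0.821 Mz 0.261 j6 -0.305  q6 0.95 off mm [0.1 0.5] F [ 0.3  0.7 -2. ] z 99.1 w 9.8
t 10.03 turned 0.872 Mz 0.147 j6 -0.307  q6 1.00 off mm [0.  0.5] F [ 0.4  0.7 -2.5] z 99.1 w 9.4
t 10.12 turned 0.922 Mz 0.195 j6 -0.299  q6 1.05 off mm [0.  0.5] F [ 0.1 -0.  -3. ] z 99.1 w 9.1
t 10.20 turned 0.973 Mz 0.177 j6 -0.299  q6 1.10 off mm [0.  0.5] F [ 0.5 -0.4 -1.7] z 99.1 w 9.6
t 10.28 turned 1.023 Mz 0.224 j6 -0.298  q6 1.16 off mm [0.  0.5] F [ 0.7  0.3 -1.9] z 99.1 w 9.6
```

```bash
python3 -m pendant '[0,0,0,0.05,-1]'>/dev/null; python3 log.py
python3 -m pendant '[0,0,0,0.05,-1]'>/dev/null; python3 log.py
python3 -m pendant '[0,0,0,0.05,-1]'>/dev/null; python3 log.py
python3 -m pendant '[0,0,0,0.05,-1]'>/dev/null; python3 log.py
python3 -m pendant '[0,0,0,0.05,-1]'>/dev/null; python3 log.py
python3 -m pendant '[0,0,0,0.05,-1]'>/dev/null; python3 log.py
```

```text
t 10.37 turned 1.074 Mz 0.234 j6 -0.298  q6 1.21 off mm [-0.   0.6] F [-0.7 -0.1 -2.3] z 99.0 w 9.8
t 10.45 turned 1.124 Mz 0.217 j6 -0.298  q6 1.26 off mm [-0.   0.5] F [ 0.3 -0.1 -2.4] z 99.1 w 9.5
t 10.53 turned 1.175 Mz 0.135 j6 -0.298  q6 1.31 off mm [-0.   0.5] F [ 0.7 -0.6 -2.3] z 99.1 w 9.6
t 10.62 turned 1.225 Mz 0.231 j6 -0.298  q6 1.36 off mm [0.  0.5] F [ 0.4  0.3 -2. ] z 99.1 w 9.5
t 10.70 turned 1.276 Mz 0.129 j6 -0.298  q6 1.41 off mm [-0.   0.6] F [-0.6  0.6 -1.9] z 99.1 w 9.7
t 10.78 turned 1.326 Mz 0.174 j6 -0.298  q6 1.46 off mm [-0.   0.6] F [ 0.2 -0.8 -1.3] z 99.0 w 9.9
```

```bash
python3 -m pendant '[0,0,0,0.05,-1]'>/dev/null; python3 log.py
python3 -m pendant '[0,0,0,0.05,-1]'>/dev/null; python3 log.py
python3 -m pendant '[0,0,0,0.05,-1]'>/dev/null; python3 log.py
python3 -m pendant '[0,0,0,0.05,-1]'>/dev/null; python3 log.py
python3 -m pendant '[0,0,0,0.05,-1]'>/dev/null; python3 log.py
python3 -m pendant '[0,0,0,0.05,-1]'>/dev/null; python3 log.py
```

```text
t 10.87 turned 1.377 Mz 0.176 j6 -0.298  q6 1.51 off mm [-0.   0.6] F [-0.5  0.7 -0.9] z 99.1 w 9.5
t 10.95 turned 1.427 Mz 0.194 j6 -0.298  q6 1.56 off mm [-0.   0.6] F [ 0.3  0.1 -1.5] z 99.0 w 9.6
t 11.03 turned 1.478 Mz 0.165 j6 -0.298  q6 1.61 off mm [-0.   0.6] F [-0.2 -0.8 -1.6] z 99.1 w 9.1
t 11.12 turned 1.528 Mz 0.174 j6 -0.298  q6 1.66 off mm [-0.   0.6] F [-0.3 -0.2 -1.2] z 99.1 w 9.9
t 11.20 turned 1.578 Mz 0.212 j6 -0.298  q6 1.71 off mm [-0.1  0.7] F [ 1.   0.1 -1.9] z 99.0 w 9.6
t 11.28 turned 1.629 Mz 0.195 j6 -0.298  q6 1.76 off mm [-0.1  0.7] F [ 0.2 -0.1 -1.7] z 99.1 w 9.6
```

```bash
python3 -m pendant '[0,0,0,0.05,-1]'>/dev/null; python3 log.py
python3 -m pendant '[0,0,0,0.05,-1]'>/dev/null; python3 log.py
python3 -m pendant '[0,0,0,0.05,-1]'>/dev/null; python3 log.py
python3 -m pendant '[0,0,0,0.05,-1]'>/dev/null; python3 log.py
python3 -m pendant '[0,0,0,0.05,-1]'>/dev/null; python3 log.py
python3 -m pendant '[0,0,0,0.05,-1]'>/dev/null; python3 log.py
```

```text
t 11.37 turned 1.679 Mz 0.248 j6 -0.298  q6 1.81 off mm [-0.   0.7] F [-0.5  0.2 -1.9] z 99.1 w 9.5
t 11.45 turned 1.730 Mz 0.269 j6 -0.256  q6 1.86 off mm [-0.   0.7] F [ 0.  -0.1 -1.7] z 99.1 w 9.5
t 11.53 turned 1.780 Mz 0.222 j6 -0.243  q6 1.91 off mm [-0.   0.7] F [-0.4  0.1 -2.7] z 99.1 w 9.6
t 11.62 turned 1.830 Mz 0.247 j6 -0.233  q6 1.96 off mm [0.  0.7] F [ 0.1 -0.2 -2. ] z 99.1 w 9.6
t 11.70 turned 1.881 Mz 0.258 j6 -0.224  q6 2.01 off mm [-0.   0.7] F [ 0.3 -0.3 -2.3] z 99.1 w 9.8
t 11.78 turned 1.931 Mz 0.244 j6 -0.213  q6 2.06 off mm [-0.   0.8] F [-0.2  0.7 -2.2] z 99.1 w 9.7
```

Touch came near 1.71 rad turned: the j6 step of 0.04–0.05 N m corresponds to about 5 N, then the slope is about 21 N/rad. The load is now about 9.4 N, and about 0.265 rad more gives 15 N.

```bash
python3 -m pendant '[0,0,0,0.05,-1]'>/dev/null; python3 log.py
python3 -m pendant '[0,0,0,0.05,-1]'>/dev/null; python3 log.py
python3 -m pendant '[0,0,0,0.05,-1]'>/dev/null; python3 log.py
python3 -m pendant '[0,0,0,0.05,-1]'>/dev/null; python3 log.py
python3 -m pendant '[0,0,0,0.05,-1]'>/dev/null; python3 log.py
```

```text
t 11.87 turned 1.981 Mz 0.243 j6 -0.203  q6 2.12 off mm [-0.   0.8] F [ 0.7  0.6 -2.4] z 99.0 w 9.7
t 11.95 turned 2.031 Mz 0.267 j6 -0.193  q6 2.17 off mm [-0.   0.8] F [-0.3  0.  -1.4] z 99.0 w 9.6
t 12.03 turned 2.081 Mz 0.293 j6 -0.183  q6 2.22 off mm [-0.   0.8] F [ 0.8  0.  -2.6] z 99.1 w 10.0
t 12.12 turned 2.132 Mz 0.312 j6 -0.172  q6 2.27 off mm [0.  0.8] F [-0.3 -1.5 -1.9] z 99.1 w 9.8
t 12.20 turned 2.182 Mz 0.328 j6 -0.162  q6 2.32 off mm [0.  0.8] F [ 1.3 -0.4 -2.9] z 99.1 w 9.4
```

```bash
python3 -m pendant '[0,0,0,0,-0.55,0,0,0,0,-0.55,0,0,0,0,-0.55,0,0,0,0,-0.55]'>/dev/null; python3 log.py
python3 -m pendant '[0,0,-0.01,0,-0.55,0,0,-0.02,0,-0.55,0,0,-0.03,0,-0.55,0,0,-0.04,0,-0.55,0,0,-0.04,0,-0.55,0,0,-0.02,0,-0.55,0,0,0,0,-0.55]'; python3 where.py
```

```text
t 12.53 turned 2.177 Mz -0.011 j6 0.007  q6 2.31 off mm [1.  0.9] F [0.9 0.6 0. ] z 100.7 w 20.9
t: 13.12
eef_pos: [0.6551, 0.1277, 0.2696]
tcp_rot: [[0.815, -0.58, 0.007], [-0.58, -0.815, -0.009], [0.011, 0.003, -1.0]]
ft_force: [0.4, 0.1, 0.0]
gripper_width: 0.0211
t 13.12 press xyz mm [ -2.    2.4 269.6] yaw-press deg 140.07 tilt [ 7. -9.] F [0.4 0. ] 0.0 M [-0.02  0.1  -0.03] w 21.1
```

```bash
python3 look.py wrist 6; python3 look.py side 6; python3 look.py scene 6;python3 - <<'E'
import cv2,numpy as np
b=cv2.imread("pics/side6.png")[150:240,270:380];a=cv2.imread("pics/scene6.png")[130:220,270:380]
cv2.imwrite("pics/c6.png",cv2.resize(np.hstack([a,b]),None,fx=3.6,fy=3.6,interpolation=cv2.INTER_CUBIC))
E
```

```text
13.1667 [0.65487845 0.1276414  0.26813964] [[0.8145, -0.5801, 0.0059], [-0.5801, -0.8145, -0.0087], [0.0098, 0.0037, -0.9999]]
13.2167 [0.65370358 0.12746373 0.26469754] [[0.8145, -0.5802, 0.001], [-0.5802, -0.8144, -0.0093], [0.0062, 0.007, -1.0]]
13.2667 [0.65255986 0.12730129 0.26175658] [[0.8144, -0.5803, -0.0037], [-0.5804, -0.8143, -0.0098], [0.0026, 0.0101, -0.9999]]
```

View pics/wrist6.png

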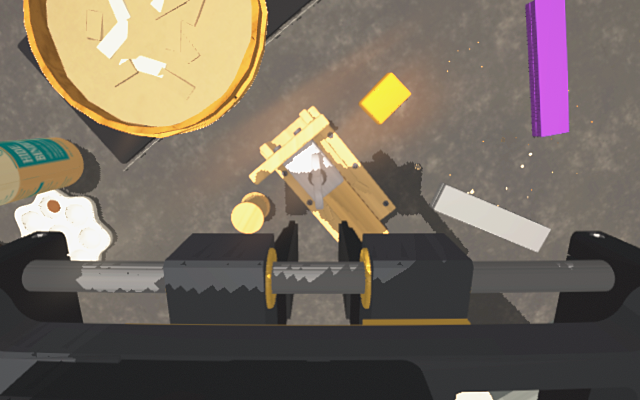

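View pics/c6.png

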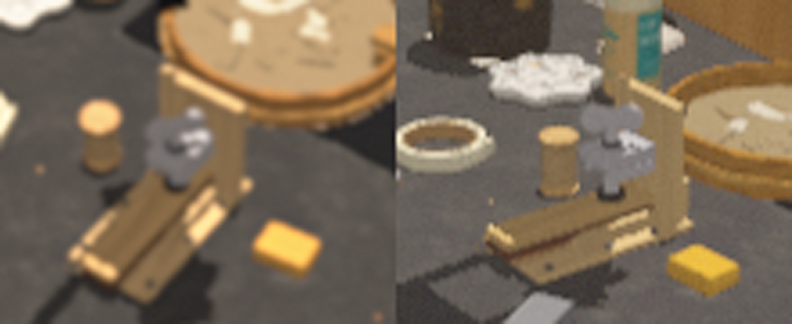

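Fingers are clear, the foot is down on the lath at side crop (610,190), the wing is still lined up with the open fingers, and the spool and wax haven't moved. I'll turn the hand back to measure the lath's outer end again.

```bash
python3 -m pendant '[0,0,0,-0.125,-0.5,0,0,0,-0.125,-0.5,0,0,0,-0.125,-0.5,0,0,0,-0.125,-0.5,0,0,0,-0.125,-0.5,0,0,0,-0.125,-0.5,0,0,0,-0.125,-0.5,0,0,0,-0.125,-0.5]'>/dev/null
python3 -m pendant '[0,0,0,-0.125,-0.5,0,0,0,-0.125,-0.5,0,0,0,-0.125,-0.5,0,0,0,-0.125,-0.5,0,0,0,-0.125,-0.5,0,0,0,-0.125,-0.5,0,0,0,-0.125,-0.5,0,0,0,-0.125,-0.5]'>/dev/null
python3 -m pendant '[0,0,0,-0.125,-0.5,0,0,0,-0.125,-0.5,0,0,0,-0.125,-0.5,0,0,0,-0.125,-0.5,0,0,0,-0.125,-0.5,0,0,0,-0.125,-0.5,0,0,0,-0.125,-0.5,0,0,0,-0.125,-0.5]'>/dev/null
python3 -m pendant '[0,0,0,-0.125,-0.5,0,0,0,-0.125,-0.5,0,0,0,-0.125,-0.5,0,0,0,-0.125,-0.5,0,0,0,-0.125,-0.5,0,0,0,-0.1,-0.5,0,0,0,0,-0.5]'
python3 where.py; python3 look.py wrist 7
```

```text
t: 15.85
eef_pos: [0.5934, 0.1193, 0.1369]
tcp_rot: [[-0.982, 0.023, -0.186], [0.029, 0.999, -0.03], [0.185, -0.035, -0.982]]
ft_force: [-0.2, 0.7, -0.3]
gripper_width: 0.0243
t 15.85 press xyz mm [-64.2  -1.1 136.9] yaw-press deg -6.17 tilt [-186.  -30.] F [-0.1  0.7] -0.3 M [ 0.06 -0.04  0.02] w 24.3
15.9 [0.59290686 0.11924847 0.13628591] [[-0.9819, 0.0264, -0.1874], [0.0326, 0.999, -0.0302], [0.1864, -0.0357, -0.9818]]
```

View pics/wrist7.png

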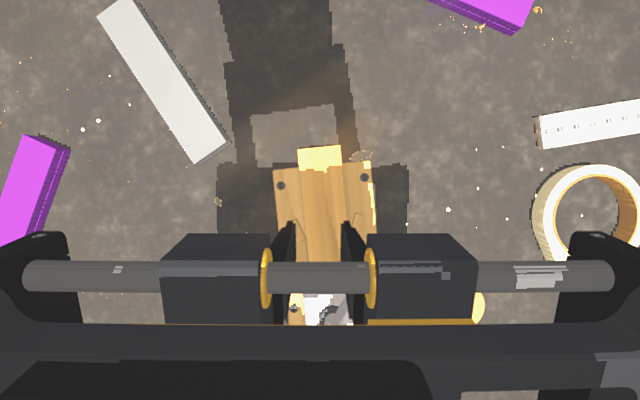

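Pure turning rows let the arm sag: TCP z is now 0.137, still above everything, with no force showing at the end of the calls. I'll raise it before measuring.

```bash
python3 -m pendant '[0,0,-0.04,0,-0.5,0,0,-0.04,0,-0.5,0,0,-0.04,0,-0.5,0,0,-0.03,0,-0.5,-0.02,0,0,-0.04,-0.5,-0.02,0,0,-0.04,-0.5,0,0,-0.005,0,-0.5]';python3 where.py; python3 look.py wrist 8
python3 - <<'E'
import cv2
a=cv2.imread("pics/wrist8.png"); cv2.imwrite("pics/c8.png",cv2.resize(a[60:260,240:400],None,fx=3,fy=3,interpolation=cv2.INTER_CUBIC))
E
```

```text
t: 16.48
eef_pos: [0.6563, 0.1224, 0.2698]
tcp_rot: [[-0.976, -0.036, -0.215], [-0.03, 0.999, -0.033], [0.216, -0.026, -0.976]]
ft_force: [-0.7, 0.2, -1.2]
gripper_width: 0.0237
t 16.48 press xyz mm [ -1.3  -2.9 269.8] yaw-press deg -2.72 tilt [-215.  -33.] F [-0.7  0.2] -1.2 M [ 0.04 -0.07 -0.01] w 23.7
16.5333 [0.65565648 0.12259297 0.27137292] [[-0.9761, -0.0356, -0.2145], [-0.0292, 0.999, -0.033], [0.2154, -0.0259, -0.9762]]
```

View pics/c8.png

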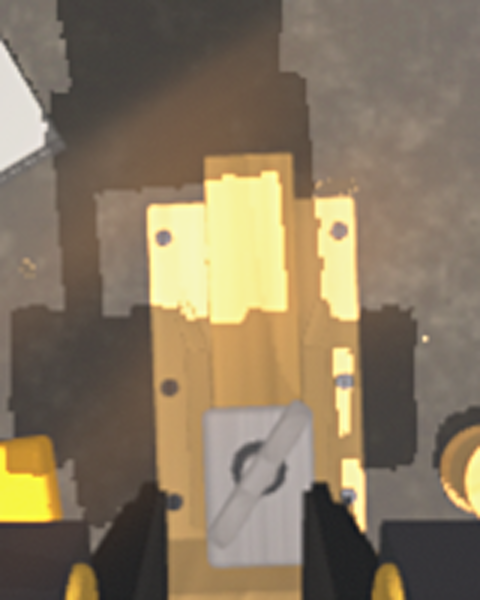

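```bash
python3 - <<'E'
from h import *
c=dict(np.load("pics/wrist8.npz")); o=-.33
A=lambda x,y,z:cast(c,(x/3+240+o,y/3+60+o),z)
deg=lambda v:np.degrees(np.arctan2(v[1],v[0]))
l,r=A(204,155.5,.034),A(293,152,.034);a,b=A(147,205,.008),A(355,198,.008)
th=np.radians(4.48);ux=np.array([np.cos(th),np.sin(th)])
print("lath",np.linalg.norm(r-l),"base",np.linalg.norm(b-a),deg(b-a)-90,"dx",(((l+r)-(a+b))/2)[:2]@ux)
w1,w2=A(222,542,.125),A(299,404,.125); w=deg(w2-w1)-90
print("wing len",np.linalg.norm(w1-w2),"angle cw rad mod pi",np.radians(4.48-w)%np.pi,(w1+w2)/2)
E
python3 where.py
```

```text
lath 0.03635194840061163 base 0.09029903584535606 3.7569570387724696 dx -0.014813740308040063
wing len 0.05079265619797852 angle cw rad mod pi 2.1195498565101207 [0.65614896 0.12603614 0.125     ]
t 16.53 press xyz mm [ -1.9  -2.7 271.4] yaw-press deg -2.77 tilt [-214.  -33.] F [-0.7  0.7] 1.2 M [ 0.05 -0.09  0.01] w 23.8
```

The lath is still home within a pixel (about 1 mm). The wing reads 2.12 rad against 2.27 expected, so I'll measure it more carefully.

Run:
```python
import cv2,numpy as np
a=cv2.imread("pics/wrist8.png")[185:255,300:355]; b=cv2.imread("pics/wrist6.png")[140:240,280:360]
cv2.imwrite("pics/c9.png",np.hstack([cv2.resize(a,(440,560),interpolation=cv2.INTER_CUBIC),cv2.resize(b,(448,560),interpolation=cv2.INTER_CUBIC)])[:, :800])
```

```text
(no output)
```

View pics/c9.png

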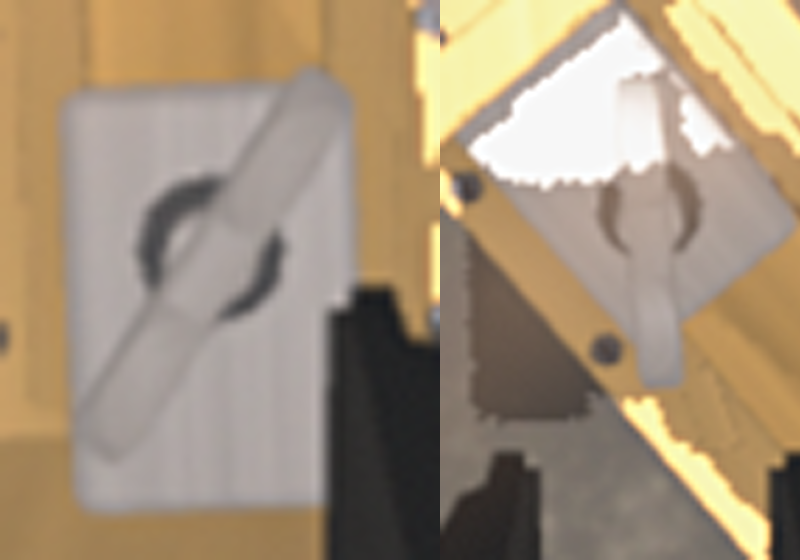

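Run:
```python
from h import *
deg=lambda v:np.degrees(np.arctan2(v[1],v[0]))
def ang(c,p,q,n):
    P,Q=cast(c,p,.125),cast(c,q,.125); print(n,"len",np.linalg.norm(P-Q),"cw rad mod pi",np.radians(4.48+90-deg(Q-P))%np.pi,(P+Q)/2)
c=dict(np.load("pics/wrist8.npz")); k=lambda x,y:(x/8+300-.44,y/8+185-.44)
ang(c,k(103,437),k(318,88),"w8"); 
# edges of the two arms: directions only
ang(c,k(75,420),k(285,85),"w8 left edge"); ang(c,k(128,455),k(350,110),"w8 right edge")
c=dict(np.load("pics/wrist6.npz")); k=lambda x,y:((x-440)/5.6+280-.4,y/5.6+140-.4)
ang(c,k(661,380),k(641,82),"w6")
T=np.array([[0.8145,-0.5801],[-0.5801,-0.8145]]); print("tool x dir cw (w6)",np.radians(4.48+90-deg(T[:,0]))%np.pi)
```

```text
w8 len 0.049407416242880246 cw rad mod pi 2.1626917129254615 [0.6562022  0.12542979 0.125     ]
w8 left edge len 0.04766816225340905 cw rad mod pi 2.1708962537119465 [0.65513415 0.12172145 0.125     ]
w8 right edge len 0.04944712794158356 cw rad mod pi 2.181809279481821 [0.65847926 0.12894204 0.125     ]
w6 len 0.05138003690207852 cw rad mod pi 2.2024329600450456 [0.65925872 0.12396796 0.125     ]
tool x dir cw (w6) 2.2678647901214695
```

Before and after the turn-back, the wing reads 2.20 and 2.17 rad, which agree within picking error. So the sag didn't move it. I'll check the bystanders, then hand in.

```bash
python3 look.py scene 9
python3 - <<'E'
from h import *
c=dict(np.load("pics/scene9.npz")); A=cv2.imread("pics/scene0.png");B=cv2.imread("pics/scene9.png")
def f(im,lo,hi,box):
    x0,y0,x1,y1=box; m=cv2.inRange(cv2.cvtColor(im[y0:y1,x0:x1],cv2.COLOR_BGR2HSV),lo,hi); M=cv2.moments(m,True); return (M['m10']/M['m00']+x0,M['m01']/M['m00']+y0,M['m00'])
for n,lo,hi,box in [("wax",(18,170,120),(32,255,255),(335,188,365,210)),("spool",(8,60,120),(25,200,255),(288,155,308,180)),("rule",(0,0,150),(180,60,255),(180,145,258,188)),("tape",(10,15,150),(40,120,255),(243,148,276,178)),("folder",(10,20,170),(40,120,255),(388,290,428,346)),("clamp",(20,150,120),(35,255,255),(398,274,452,300))]:
    print(n,np.round(f(A,lo,hi,box),1),np.round(f(B,lo,hi,box),1))
from plant import env
env.finish_job(); print(env.observe()['t'])
E
```

```text
16.5833 [0.65501155 0.12267734 0.27141507] [[-0.9761, -0.0361, -0.2145], [-0.0297, 0.999, -0.033], [0.2155, -0.0258, -0.9762]]Traceback (most recent call last):
  File "<stdin>", line 6, in <module>
  File "<stdin>", line 4, in f
ZeroDivisionError: float division by zero
```

Run:
```python
import cv2
cv2.imwrite("pics/c10.png",cv2.imread("pics/scene9.png"))
```

```text
(no output)
```

View pics/c10.png

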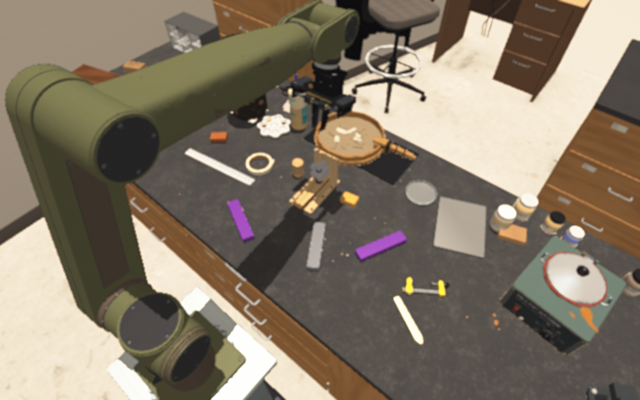

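The picture matches the first one: spool (298,168), wax (350,200), rule (219,167), tape (259,162), clamp (426,287) and folder (408,320) are all where they were. The hand is clear above the press, so I'm handing in.

```bash
python3 -c "
from plant import env
env.finish_job(); s=env.observe(); print(s['t'],s['ft_force'])"
```

```text
the job is handed in; nothing more can be done
the job is handed in; nothing more can be done
```

I slid the lath home, clamped it with the wing nut at about 15 N, let go and handed the job in at about 16.6 s with the hand clear above the press.

- **Lath:** I pushed its outer end with shut fingers until it stopped dead. The highest reading was 13 N along the lath. Its end measured 14.0 mm past the base edge (14 mm means home). The last look gave 14.8 mm, about a pixel more.
- **Clamp:** I gripped the wings across their thickness and turned them 2.18 rad clockwise. The foot touched at about 1.7 rad. From the rise in wrist-joint torque the load is about 15 N, and the turn after touch (about 0.47 rad) agrees.
- **Disagreement:** The pictures show the wing at about 2.17–2.20 rad, where the hand's turning suggested 2.27. I put this down to picking error and a little give in the grip. If the wing really did turn back that far, the load would still be about 13 N.
- **Unplanned motion:** After letting go I turned the hand back for a check, and the arm sagged to a height of 0.137 m with some tilt. That is only about 9 mm above the plate. The reading I took after that turn showed no contact force, and the wing pictures before and after agree.
- **Bystanders:** In the last picture they all look unmoved. My colour check on them failed with an error, so this was judged by eye.

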